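Clamp the grinder, fit its bayonet lid and hold it at the half-way mark

TASK

Swing the toggle clamp's arm over centre so that its pad snaps down onto the grinder's foot. Then take the grinder's lid from the drainer, lower it into the collar with its two lugs through the two slots, and turn it clockwise (seen from above) against its spring to the long rib, half way to the lock; it must never go on to click into the lock. Finish while still holding the lid at the long rib with the gripper (do not let go: it would spring back), the clamp still down and the spice jar, mustard jar and teaspoon left alone.

Things in the scene. Friction and masses are not known exactly. Their poses are not given: they have to be found in the camera images.
- grinder: the grinder on its board, fixed to the worktop (it may stand turned). Origin on the grinder's axis at the board's underside; z up. Light wood board 140 (x) by 225 (y, -150 to +75) by 15 mm; round steel foot 124 mm across, its top 27 mm up; steel body 94 mm across; black collar 94 mm across on top of it, its top 105 mm up
- collar_mouth (a point): centre of the collar's opening, level with its top, 105 mm above the grinder's origin. An inward flange 7 mm thick leaves a round opening 65 mm across with two slots opposite each other; under the flange is a channel 11 mm high, out to radius 40 mm, in which the lugs can turn
- slot (a point): middle of one slot of the collar, level with its top, 36 mm from the axis at +x of the grinder (the other is at -x); slots are 17 mm wide or more and reach out to radius 40 mm. A short rib (8 mm tall) on the collar's outside marks each slot; a round stud 1.26 rad clockwise of each slot marks the lock
- half_rib (a point): top of one of the two long ribs (34 mm tall) on the outside of the collar, 48.5 mm from the axis, 0.63 rad clockwise of the slot at +x (the other is opposite): half way to the lock. Clockwise as seen from above, that is from +x towards -y of the grinder
- clamp_pivot (a point): the clamp arm's hinge, at (0, -115, 42) mm in the grinder's frame, between two steel cheeks (26 mm over both) whose tops are 49 mm above the board's underside
- clamp_tip (a point): free end of the clamp arm, a steel bar 13 mm wide and 10 mm thick that ends 67 mm from the pivot, with a rubber-padded screw 60 mm from the pivot
- clamp (a joint): clamp arm's angle: 0 = open (as it starts: it leans 25 degrees outward of upright, to -y of the grinder); grows as it swings toward the grinder (+y); 2.0 = level, pad down on the foot. A spring drives it back to 0 below 1.0 and on to 2.0 above. It needs up to 0.15 N m: a level push to +y on its outer side, fingers shut, tips 30 mm above the pivot, throws it over
- lid_centre (a point): the loose lid (about 0.1 kg), upright on the drainer (5 mm high). Point on its axis half-way up, 29 mm above its underside; x along its lugs and bar grip, z up. Same after half a turn, fits either way round. Seated, the steel disc (92 mm across, 16 to 24 mm above the underside) lies on the collar and this point is 118 mm above the grinder's origin
- lid_lug (a point): outer end of one of the lid's two lugs (at +x and -x), 38 mm from the axis; lugs are 12 mm wide, round-ended and 6 mm high, at the foot of the black plug (61 mm across, 16 mm deep below the disc). Small pointers on the disc's edge stand above the lugs. With the lid seated and turned the lugs run under the flange with 3 mm of play in height
- lid_grip (a point): middle of the lid's black upright bar grip, 41 mm above its underside: 62 mm long (lid's x), 15 mm wide (y), 34 mm high, from the disc to the lid's top at 58 mm
- drive_ring (a joint): clockwise angle of the sprung ring in the collar that the lugs push: 0 at rest; begins to turn when the lid has turned about 0.06 rad from the slots, then goes with it (lid at the long rib: about 0.57). Its spring turns the lid back with 0.07 N m at 0 rising to 0.11 at 0.57. From about 0.91 on the lugs meet sprung pins and click past them into the lock (1.2)
- spice_jar: glass spice jar with a dark lid, 41 mm across, 105 mm tall, origin under its centre; bystander
- mustard_jar: mustard jar, 56 mm across, 85 mm tall, origin under its centre; bystander
- teaspoon: steel teaspoon lying on the drainer, 139 mm long, origin under its middle; bystander

How it is judged:
On the way, in this order (a step that is already met when the one before it is completed fails the run):
1. the clamp arm has gone over centre and its pad is down on the grinder's foot (value of joint clamp above 1.85 rad), for 0.2 s.
2. the lid is down in the collar, its lugs through the slots (horizontal distance between lid_centre and collar_mouth below 0.004 m and z of lid_centre in the frame of grinder between 0.114 and 0.1225 m and angle between lid_centre's own z axis and vertical below 0.12 rad), for 0.1 s.
3. the seated lid is turned to the half-way mark (all of step 2 and angle between the x axis of lid_centre and the x axis of grinder, either way round between 0.47 and 0.79 rad and value of joint drive_ring between 0.4 and 0.76 rad), for 0.1 s.
At the end, for the whole second after the job is handed in: Clamp down (joint over 1.85 rad); lid seated (axis within 4 mm, lid_centre 114 to 122.5 mm above the grinder's origin, tilt under 0.12 rad), turned 0.47 to 0.79 rad from the slots with the ring at 0.40 to 0.76 rad, still (under 0.3 rad/s), the fingers gripping it (over 2 N) (all of step 3 and value of joint clamp above 1.85 rad and contact force between the fingers and lid above 2 N and angular speed of lid below 0.3 rad/s); the arm keeps its last pose, push and grip.
It fails at once if the lid is turned on to the lock click (value of joint drive_ring above 0.88 rad).
It fails at once if a bystander is shifted more than 3 cm or knocked over ((distance of spice_jar from where it was at the start of the episode above 0.03 m or angle between spice_jar's own z axis and vertical above 0.5 rad) or (distance of mustard_jar from where it was at the start of the episode above 0.03 m or angle between mustard_jar's own z axis and vertical above 0.5 rad) or distance of teaspoon from where it was at the start of the episode above 0.03 m).
It also fails if it takes over 48 s, if anything falls off the work surface, if the arm or the gripper's body presses on something with over 40 N, if the wrist force passes 120 N, or if a joint passes its speed limit or range.

ROBOT

A 7-joint arm with a two-finger parallel gripper is mounted at the origin on a cart in front of the work surface, level with it; the furniture and walls round the work are solid. World frame = base frame: x ahead of the robot, y to its left, z up, the work surface at z = 0. Lengths are in m, angles in rad, forces in N, time in s.
With the tool pointing down it reaches from about 0.425 to 0.875 m from the base axis. Payload 4.7 kg.
Tool frame: the origin (TCP) lies midway between the tips of the shut fingers; the grasp point (between the pads) lies 19 mm behind it; x points along the fingers, y is the direction in which the jaws open and shut, and the axes are right-handed (so a half turn about x gives the same grasp; the last joint's range is limited). The gripper opens to 87 mm and grips with 3 to 60 N. Pads are 19 mm wide; open, the fingers measure 117 mm over their backs; the gripper's body (75 mm by 190 mm) begins 51 mm behind the grasp point.
Start: joints at [1.325, 0.321, -0.07, 1.45, 0.023, 1.371, -0.057], TCP at [0.167, -0.628, 0.223] pointing down, gripper open.
Joint ranges: [-2.86, 2.86], [-0.3, 2.09], [-1.38, 1.24], [0.06, 2.45], [-1.56, 4.7], [0.09, 2.05], [-2.69, 2.69]. Speed limits (rad/s): [2.57, 2.57, 3.14, 3.14, 3.14, 3.14, 3.14].

INTERFACE

Orientations are given as a rotation vector (axis times angle).
In Python, from bench import ctrl gives the robot as it stands. The module is installed in compiled form; this text tells all that it offers.
- The arm moves only by the shell command python3 -m jog 'ROWS' [FORCE]. ROWS is JSON, a list of rows, each an object with "rot": the turn, a rotation vector about the tool's x, y, z in units of 5 degrees (1.0 is 5 degrees), a list of three; "travel": the shift along the tool's x, y, z in units of 0.3 m (1.0 is 0.3 m), a list of three; "jaw": the closure, from -1 (fully open) to 1 (shut), so that 0 is half open. In form: [{"rot": [ax, ay, az], "travel": [tx, ty, tz], "jaw": jaw}, ...]. A call has 1 to 8 rows; each row shifts and turns the commanded pose from where the row before left it, along the tool's axes as they then stand; what a row does not reach is not made up. A row lasts 1/10 s, in which the tool goes at most 50 mm and 8.59 degrees, less where a joint would pass 70% of its speed; a pose out of reach is approached as far as the arm can. A call with a number of a shift or a turn outside -1 to 1 is refused whole. A call with a gripper value outside its range is refused whole. The fingers move at their own pace and stop on an object; FORCE is the grip in N (left out, the last holds). Time passes only in rows, so rows that do not move let the fingers close. It gives the time, the measured TCP pose, the force and the opening at its end, in the units of the state.
- ctrl.get_state(): the state, without advancing time (a new reading comes with each control period).
- ctrl.get_image(name): name is "side" or "top"; returns the picture (400x640x3 uint8, red, green, blue); there is no depth.
- ctrl.camera_model(name): a dict with "mtx" (3x3 intrinsics, pixels), "extrinsics" (4x4, takes a point from world to camera coordinates). Camera axes: x right, y up, looking along -z (the intrinsics and any distortion apply to the point x, -y, -z); pixel columns grow to the right and rows downward; lengths in m; the calibration is good to about 2 mm. A picture is of the moment at which its call begins. camera_model takes no time and is no camera call.
- ctrl.close_job(): hands the job in, once; it reports no verdict.
The state is a dict: "time": time; "joint_positions": joint angles; "qd": joint speeds; "joint_torque": joint torques, N m; "position": TCP position; "tool_rot": TCP orientation; "ft_force": force on the tool from outside, world axes, zero at the start; "torque": the same for the moment, N m; "grip_width": opening from 0.0 (shut) to 1.0 (fully open).
Only numpy, scipy, OpenCV 4.12 (cv2) and the standard library are available. Lean on these libraries where they do the work, as an engineer would, in place of code of your own. Each camera call takes 0.05 s, during which the arm holds its last target.

## Working session

There is one attempt and no reset: what is moved stays moved. The work goes in short steps, Python scripts to look and compute and a shell command to move; the robot and the scene stay as the last step left them, time stands still between calls to the robot, and variables do not carry over. Pictures are saved under pics/ and viewed, and the job is handed in when it is done.

```bash
mkdir -p pics
python3 - <<'E'
from bench import ctrl
import cv2,numpy as np
s=ctrl.get_state();print(s)
for n in("side","top"):
    m=ctrl.camera_model(n);print(n,np.round(m["mtx"],2).tolist(),np.round(m["extrinsics"],4).tolist(),[k for k in m])
    cv2.imwrite(f"pics/{n}0.png",ctrl.get_image(n)[...,::-1])
E
```

```text
{'time': 0.0, 'joint_positions': array([ 1.32511502,  0.32180951, -0.07008716,  1.45167136,  0.02259061,
        1.3707846 , -0.05688416]), 'qd': array([ 0.00046373, -0.00116896, -0.00134292,  0.00154433, -0.00106342,
       -0.00185658,  0.00141997]), 'joint_torque': array([ 7.66321159e-05, -4.91289783e+01, -4.04128879e-01, -3.12522411e+01,
       -6.40806416e-02,  4.39082785e-02,  2.06692084e-04]), 'position': array([ 0.16678067, -0.62767153,  0.22147211]), 'tool_rot': array([ 2.08329492,  0.27417833, -2.08399074]), 'ft_force': array([-0.13207414,  1.11027148,  0.75405243]), 'torque': array([-0.0288585 , -0.00803317, -0.03407659]), 'grip_width': 1.0028933114935292}
side [[500.03, 0.0, 317.85], [0.0, 500.03, 198.24], [0.0, 0.0, 1.0]] [[0.947, -0.3206, 0.0193, -0.5885], [0.2143, 0.6756, 0.7055, -0.1798], [-0.2392, -0.664, 0.7085, -1.2144], [0.0, 0.0, 0.0, 1.0]] ['mtx', 'extrinsics']
top [[420.72, 0.0, 313.63], [0.0, 420.72, 195.05], [0.0, 0.0, 1.0]] [[0.0135, -0.9999, -0.0104, -0.0207], [0.9981, 0.0129, 0.0606, -0.6054], [-0.0605, -0.0112, 0.9981, -1.1445], [0.0, 0.0, 0.0, 1.0]] ['mtx', 'extrinsics']
```

View pics/top0.png

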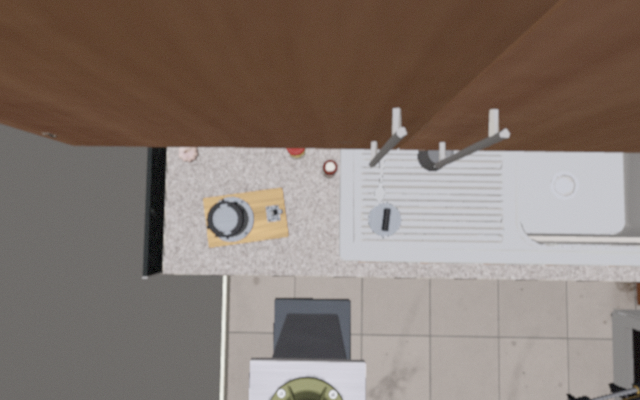

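View pics/side0.png

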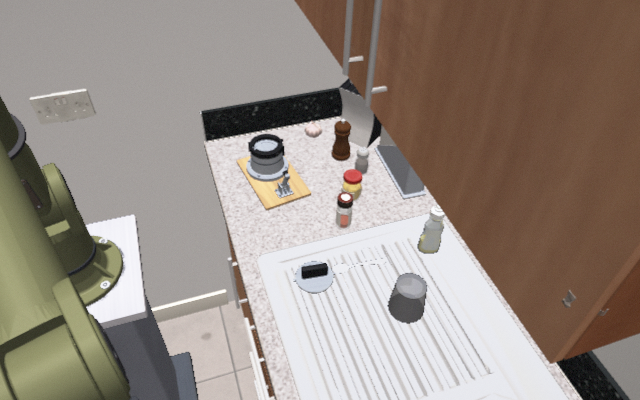

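The top view shows the grinder at about (228,218) with its clamp at (274,212), and the lid at (384,219) with its bar vertical in the image. I'll enlarge both areas.

Run:
```python
import cv2,numpy as np
t=cv2.imread("pics/top0.png");s=cv2.imread("pics/side0.png")
a=cv2.resize(t[180:255,195:300],None,fx=7,fy=7,interpolation=cv2.INTER_CUBIC);cv2.imwrite("pics/zt_g.png",a)
a=cv2.resize(t[185:250,340:430],None,fx=8,fy=8,interpolation=cv2.INTER_CUBIC);cv2.imwrite("pics/zt_l.png",a)
a=cv2.resize(s[125:215,230:330],None,fx=6,fy=6,interpolation=cv2.INTER_CUBIC)
b=cv2.resize(s[245:305,275:400],None,fx=6,fy=6,interpolation=cv2.INTER_CUBIC)
cv2.imwrite("pics/zs_g.png",a);cv2.imwrite("pics/zs_l.png",b)
```

```text
(no output)
```

View pics/zt_g.png

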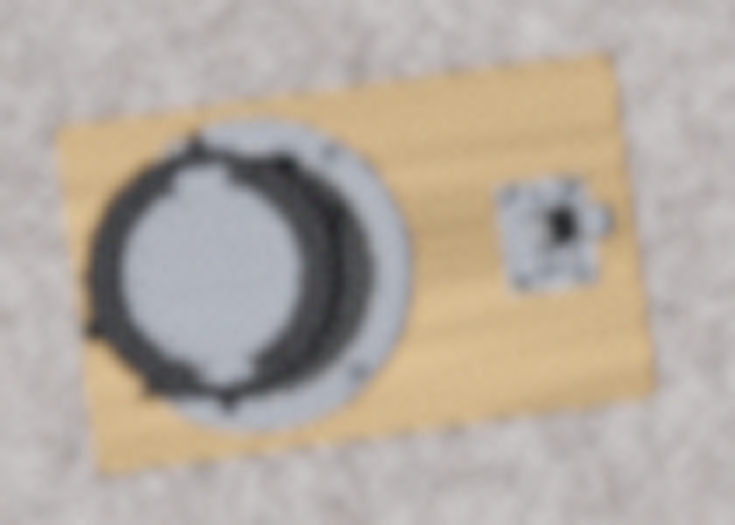

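View pics/zt_l.png

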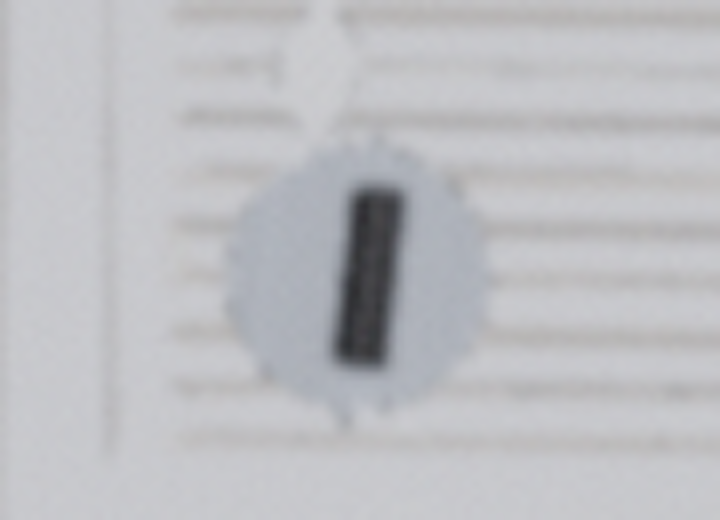

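View pics/zs_g.png

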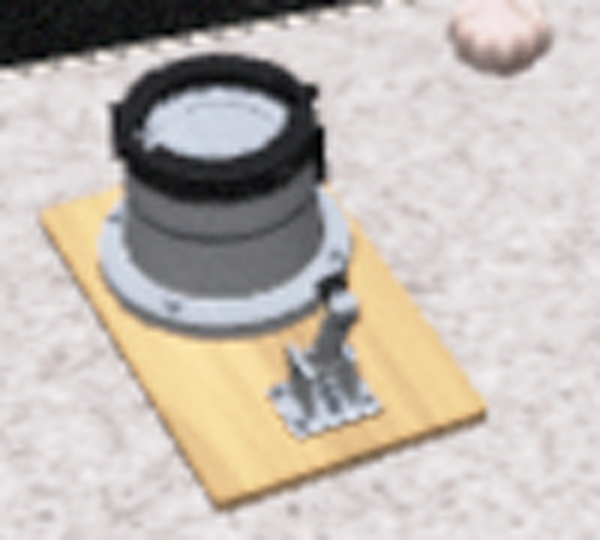

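View pics/zs_l.png

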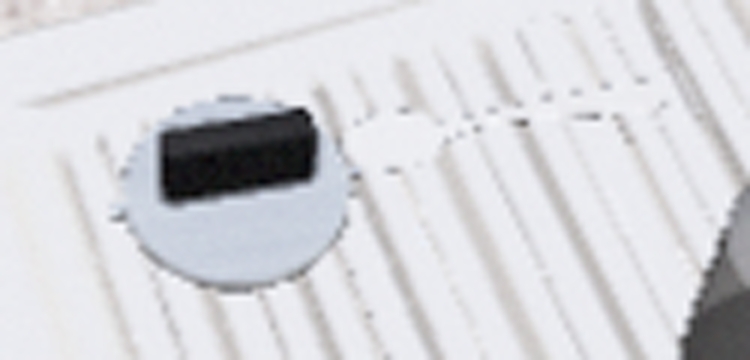

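```bash
cat > h.py <<'E'
import numpy as np,cv2
from bench import ctrl
def cam(n):
    m=ctrl.camera_model(n);return np.array(m["mtx"]),np.array(m["extrinsics"])
def ray(n,uv,z):
    K,E=cam(n);uv=np.atleast_2d(uv).astype(float)
    d=np.c_[(uv[:,0]-K[0,2])/K[0,0],-(uv[:,1]-K[1,2])/K[1,1],-np.ones(len(uv))]@E[:3,:3]
    o=-E[:3,:3].T@E[:3,3]
    return o+d*((z-o[2])/d[:,2])[:,None]
def proj(n,P):
    K,E=cam(n);P=np.atleast_2d(P)@E[:3,:3].T+E[:3,3]
    return np.c_[K[0,0]*P[:,0]/-P[:,2]+K[0,2],-K[1,1]*P[:,1]/-P[:,2]+K[1,2]]
def circ(P):
    A=np.c_[2*P,np.ones(len(P))];s=np.linalg.lstsq(A,(P**2).sum(1),rcond=None)[0]
    return s[:2],np.sqrt(s[2]+s[0]**2+s[1]**2)
E
python3 - <<'E'
from h import *
for n,roi,rl in(("top",(180,255,195,300),(185,250,340,430)),("side",(125,215,230,330),(245,305,275,400))):
    im=cv2.imread(f"pics/{n}0.png");hsv=cv2.cvtColor(im,cv2.COLOR_BGR2HSV)
    def mask(m,r):
        o=np.zeros(m.shape,np.uint8);o[r[0]:r[1],r[2]:r[3]]=m[r[0]:r[1],r[2]:r[3]]*255;return o
    b=mask((hsv[...,1]>70)&(hsv[...,0]<30)&(hsv[...,2]>120),roi)
    c=max(cv2.findContours(b,0,cv2.CHAIN_APPROX_NONE)[0],key=cv2.contourArea)
    h=cv2.convexHull(c)[:,0];W=ray(n,h,.015)[:,:2]*1000
    r=cv2.minAreaRect(W.astype(np.float32));print(n,"board",r,cv2.boxPoints(r).round(1).tolist())
    # collar dark
    d=mask(hsv[...,2]<95,(roi[0],roi[1]-20,roi[2],roi[2]+62))
    c=max(cv2.findContours(d,0,cv2.CHAIN_APPROX_NONE)[0],key=cv2.contourArea)
    print("collar bbox",cv2.boundingRect(c))
    inv=max([k for k in cv2.findContours(d,cv2.RETR_CCOMP,cv2.CHAIN_APPROX_NONE)[0]],key=lambda k:0 if cv2.contourArea(k)>=cv2.contourArea(c) else cv2.contourArea(k))[:,0]
    W=ray(n,inv,.105)[:,:2]*1000;ce,R=circ(W);print("hole",ce,R);
    v=W-ce;print(np.c_[np.degrees(np.arctan2(v[:,1],v[:,0])),np.hypot(*v.T)].round(0).astype(int).tolist() if n=="top" else "")
    d=mask(hsv[...,2]<90,rl if n=="top" else (245,290,275,345))
    c=max(cv2.findContours(d,0,cv2.CHAIN_APPROX_NONE)[0],key=cv2.contourArea)
    if n=="top":
        r=cv2.minAreaRect((ray(n,c[:,0],.063)[:,:2]*1000).astype(np.float32));print("bar",r)
    l=mask((hsv[...,1]>18)&(hsv[...,0]>95)&(hsv[...,0]<125)|(d>0),rl)
    l=cv2.morphologyEx(l,cv2.MORPH_OPEN,np.ones((3,3)))
    c=max(cv2.findContours(l,0,cv2.CHAIN_APPROX_NONE)[0],key=cv2.contourArea)[:,0]
    print("disc",circ(ray(n,cv2.convexHull(c)[:,0],.027)[:,:2]*1000))
E
```

```text
top board ((548.2272338867188, 138.04322814941406), (134.89474487304688, 144.6350860595703), 8.714410781860352) [[470.6000061035156, 199.3000030517578], [492.5, 56.29999923706055], [625.9000244140625, 76.80000305175781], [603.9000244140625, 219.6999969482422]]
collar bbox (227, 202, 20, 33)
hole [537.77655732 213.44170371] 39.97053533821318
[[9, 45], [13, 43], [17, 41], [21, 42], [24, 43], [29, 42], [34, 41], [36, 42], [41, 42], [46, 41], [51, 42], [56, 42], [59, 41], [64, 42], [67, 41], [72, 42], [75, 41], [78, 40], [82, 40], [86, 42], [89, 42], [93, 42], [96, 42], [100, 42], [103, 43], [107, 43], [111, 42], [113, 45], [116, 46], [119, 47], [120, 45], [125, 44], [127, 42], [132, 41], [134, 43], [139, 43], [144, 43], [147, 42], [151, 43], [153, 45], [156, 44], [159, 43], [162, 42], [166, 41], [169, 41], [173, 40], [172, 38], [168, 38], [164, 36], [160, 37], [156, 38], [151, 37], [145, 36], [140, 36], [134, 36], [128, 36], [125, 35], [119, 36], [115, 35], [111, 34], [106, 35], [102, 35], [98, 34], [93, 34], [89, 34], [85, 35], [81, 35], [77, 35], [73, 36], [68, 35], [64, 36], [58, 35], [52, 34], [46, 34], [40, 34], [34, 35], [29, 36], [27, 38], [22, 39], [17, 41], [13, 43], [10, 42], [6, 42], [3, 42], [6, 45]]
bar ((541.8306274414062, -204.19129943847656), (13.717753410339355, 53.76434326171875), 83.50212097167969)
disc (array([ 539.72916723, -214.53732942]), np.float64(26.01445442558471))
side board ((541.1146240234375, 173.03915405273438), (139.22747802734375, 228.86102294921875), 8.810287475585938) [[454.79998779296875, 275.5], [489.79998779296875, 49.29999923706055], [627.4000244140625, 70.5999984741211], [592.4000244140625, 296.79998779296875]]
collar bbox (249, 134, 35, 26)
hole [528.6666757  292.29533929] 53.291360110300076

disc (array([ 541.29756486, -206.03521268]), np.float64(44.117402072423296))
```

Run:
```python
from h import *
n="top";print("cam",-cam("top")[1][:3,:3].T@cam("top")[1][:3,3],-cam("side")[1][:3,:3].T@cam("side")[1][:3,3])
f=8
def up(n,r):
    im=cv2.imread(f"pics/{n}0.png")[r[0]:r[1],r[2]:r[3]]
    return cv2.resize(im,None,fx=f,fy=f,interpolation=cv2.INTER_CUBIC)
def uv(c,r): return (c+.5)/f-.5+[r[2],r[0]]
r=(195,245,200,255);im=up(n,r);hsv=cv2.cvtColor(im,cv2.COLOR_BGR2HSV);g=hsv[...,2]
m=(g>125).astype(np.uint8)*255
nn,lab,st,ce=cv2.connectedComponentsWithStats(m)
seed=lab[int((218.5-195)*f),int((224.5-200)*f)];print(st[seed],ce[seed])
c=max(cv2.findContours((lab==seed).astype(np.uint8),0,cv2.CHAIN_APPROX_NONE)[0],key=cv2.contourArea)[:,0]
W=ray(n,uv(c,r),.1015)[:,:2]*1000
k=np.ones(len(W),bool)
for i in range(6):
    ce_,R=circ(W[k]);d=np.hypot(*(W-ce_).T);k=np.abs(d-R)<1.5
print("hole",ce_,R,k.mean())
a=np.degrees(np.arctan2(*(W-ce_).T[::-1]));
for lo in range(-180,180,5):
    s=(a>=lo)&(a<lo+5);print(lo,d[s].max().round(1) if s.any() else None,end="; ")
s=d>R+2.5;v=(W-ce_)[s];print("\nslot axis",[ (np.degrees(np.arctan2(*(v[q].mean(0))[::-1])),q.sum()) for q in (v[:,0]>0,v[:,0]<0)])
# board
r=(180,255,195,300);im=up(n,r);hsv=cv2.cvtColor(im,cv2.COLOR_BGR2HSV)
m=((hsv[...,1]>65)&(hsv[...,0]<30)).astype(np.uint8)*255
m=cv2.morphologyEx(m,cv2.MORPH_OPEN,np.ones((9,9)))
c=max(cv2.findContours(m,0,cv2.CHAIN_APPROX_NONE)[0],key=cv2.contourArea)
W=ray(n,uv(cv2.convexHull(c)[:,0],r),.015)[:,:2]*1000
q=cv2.minAreaRect(W.astype(np.float32));print("board",q,cv2.boxPoints(q).round(1).tolist())
# lid
r=(185,250,340,430);im=up(n,r);hsv=cv2.cvtColor(im,cv2.COLOR_BGR2HSV)
m=(hsv[...,2]<110).astype(np.uint8)
c=max(cv2.findContours(m,0,cv2.CHAIN_APPROX_NONE)[0],key=cv2.contourArea)[:,0]
q=cv2.minAreaRect((ray(n,uv(c,r),.063)[:,:2]*1000).astype(np.float32));print("bar@63",q)
b=im[...,0].astype(int)-im[...,2];print("b-r",np.percentile(b,[5,50,90]))
m=((b>12)|(hsv[...,2]<110)).astype(np.uint8);m=cv2.morphologyEx(m,cv2.MORPH_OPEN,np.ones((25,25)))
cv2.imwrite("pics/m.png",m*255)
c=max(cv2.findContours(m,0,cv2.CHAIN_APPROX_NONE)[0],key=cv2.contourArea)[:,0]
print("disc",circ(ray(n,uv(c,r),.028)[:,:2]*1000))
```

```text
cam [ 0.53532032 -0.02579344  1.17885619] [ 0.30535267 -0.87351379  0.99862268]
[  100    67   206   254 36683] [202.16124635 193.19395905]
hole [537.20430267 213.18180315] 33.195935846874356 0.7307086614173228
-180 40.8; -175 41.2; -170 41.0; -165 40.8; -160 40.5; -155 37.7; -150 33.9; -145 33.7; -140 33.6; -135 33.4; -130 33.4; -125 33.6; -120 33.3; -115 33.2; -110 33.1; -105 33.1; -100 33.1; -95 32.8; -90 33.2; -85 33.3; -80 33.2; -75 32.9; -70 33.1; -65 33.1; -60 33.3; -55 33.2; -50 33.0; -45 33.3; -40 33.3; -35 33.5; -30 33.7; -25 33.9; -20 33.9; -15 34.7; -10 38.8; -5 40.2; 0 39.9; 5 39.7; 10 39.6; 15 39.5; 20 38.6; 25 35.3; 30 33.6; 35 33.8; 40 33.7; 45 33.4; 50 33.3; 55 33.5; 60 33.5; 65 33.5; 70 33.3; 75 33.2; 80 33.0; 85 32.9; 90 32.7; 95 32.8; 100 32.9; 105 32.8; 110 33.1; 115 33.3; 120 33.3; 125 33.3; 130 33.0; 135 33.2; 140 33.1; 145 33.6; 150 33.9; 155 34.0; 160 33.6; 165 34.4; 170 36.8; 175 39.8; 
slot axis [(np.float64(7.655440510227523), np.int64(75)), (np.float64(-169.32234588855908), np.int64(79))]
board ((542.5313720703125, 175.41246032714844), (137.0747528076172, 221.44244384765625), 8.70883560180664) [[458.0, 274.5], [491.5, 55.599998474121094], [627.0, 76.30000305175781], [593.5, 295.20001220703125]]
bar@63 ((541.4972534179688, -204.2921600341797), (16.358135223388672, 57.64568328857422), 83.55225372314453)
b-r [-1.  4. 11.]
disc (array([ 541.49594739, -210.26233088]), np.float64(20.787481068324514))
```

View pics/m.png

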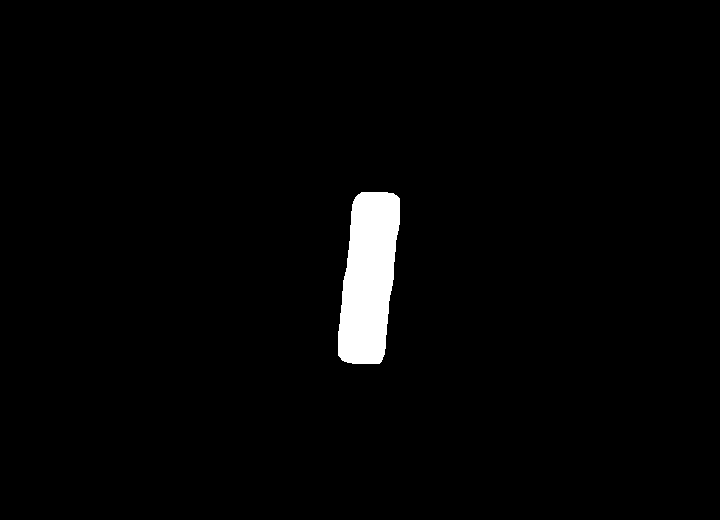

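Run:
```python
from h import *
f=8
def up(n,r):
    im=cv2.imread(f"pics/{n}0.png")[r[0]:r[1],r[2]:r[3]]
    return cv2.resize(im,None,fx=f,fy=f,interpolation=cv2.INTER_CUBIC)
def uv(c,r): return (c+.5)/f-.5+[r[2],r[0]]
o=[]
for n,r,ok in(("top",(185,250,340,430),(25,25)),("side",(245,305,275,400),(25,25))):
    im=up(n,r);b=cv2.GaussianBlur(im,(0,0),4).astype(int);b=b[...,0]-b[...,2]
    m=((b>(9 if n=="top" else 9))|(im[...,1]<110)).astype(np.uint8)
    m=cv2.morphologyEx(m,cv2.MORPH_CLOSE,np.ones((15,15)));m=cv2.morphologyEx(m,cv2.MORPH_OPEN,cv2.getStructuringElement(2,(61,61)))
    cs=cv2.findContours(m,0,cv2.CHAIN_APPROX_NONE)[0]
    c=max(cs,key=cv2.contourArea)[:,0]
    W=ray(n,uv(c,r),.029)[:,:2]*1000
    k=np.ones(len(W),bool)
    for i in range(6):
        ce,R=circ(W[k]);d=np.hypot(*(W-ce).T);k=np.abs(d-R)<2
    print(n,ce,R,k.mean())
    cv2.drawContours(im,[c],-1,(0,0,255),1);o.append(cv2.resize(im,(600,300)))
cv2.imwrite("pics/disc.png",np.vstack(o))
print(proj("side",[[.540,-.206,.063]]),proj("top",[[.540,-.206,.063]]))
```

```text
top [ 541.32546573 -206.07989132] 43.05473666062357 1.0
side [ 540.66653164 -207.55586327] 45.373296514632294 1.0
[[313.61424937 266.57865368]] [[386.2379315  219.75934739]]
```

View pics/disc.png

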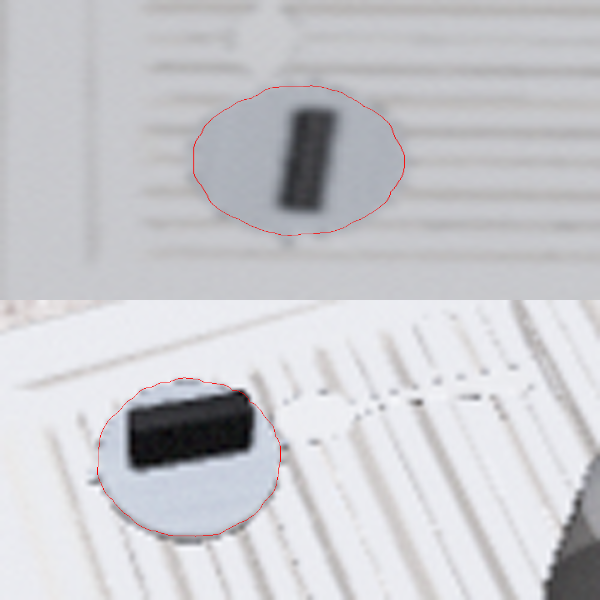

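The lid centre is about (541, -206) mm with yaw about -6.5°. The grinder is at about (537, 213) mm with yaw about 8.7°. The board fit and the collar-hole fit agree within 1 mm. Next I'll set up the motion arithmetic.

```bash
cat >> h.py <<'E'
from scipy.spatial.transform import Rotation as Ro
def plan(p,yaw,flip=None):
    """tool down, jaw axis (tool y) along the y axis of a frame with given yaw(deg)"""
    s=ctrl.get_state();R=Ro.from_rotvec(s["tool_rot"]);T=np.array(s["position"])
    c,sn=np.cos(np.radians(yaw)),np.sin(np.radians(yaw));best=None
    for sg in(1,-1):
        x=np.array([0,0,-1.]);y=sg*np.array([-sn,c,0]);z=np.cross(x,y)
        G=Ro.from_matrix(np.c_[x,y,z]);rv=(R.inv()*G).as_rotvec()
        if best is None or np.linalg.norm(rv)<np.linalg.norm(best[1]): best=(G,rv)
    G,rv=best;d=np.array(p)-T
    print("t",round(s["time"],2),"T",T.round(4),"axes\n",R.as_matrix().round(3),"\nq",s["joint_positions"].round(2),"F",s["ft_force"].round(1),"w",round(s["grip_width"],3))
    print("rot units",(np.degrees(rv)/5).round(2),"travel before",(R.inv().apply(d)/.3).round(3),"travel after",(G.inv().apply(d)/.3).round(3))
G0=np.array([.537,.213]);GY=8.7
def gw(x,y):
    a=np.radians(GY);return G0+[x*np.cos(a)-y*np.sin(a),x*np.sin(a)+y*np.cos(a)]
E
python3 - <<'E'
from h import *
x,y=gw(0,-.115-.020-.045);print(x,y)
plan([x,y,.20],GY)
# jar positions approx
for n,u in(("top",(330,168)),("side",(344,222)),("side",(351,194))): print(ray(n,u,0.105 if n=="top" else 0))
E
```

```text
0.5642269476444994 0.035071100374436975
t 0.1 T [ 0.1668 -0.6277  0.2216] axes
 [[-0.001  0.257 -0.966]
 [ 0.002 -0.966 -0.257]
 [-1.    -0.002  0.   ]] 
q [ 1.33  0.32 -0.07  1.45  0.02  1.37 -0.06] F [0.3 0.2 0.8] w 1.002
rot units [1.24 0.   0.02] travel before [ 0.075 -1.795 -1.848] travel after [ 0.072 -1.983 -1.644]
[[ 0.67048621 -0.05475231  0.105     ]]
[[ 0.68076163 -0.04453793  0.        ]]
[[0.73802695 0.04996651 0.        ]]
```

```bash
python3 -m jog '[{"rot":[0.62,0,0.01],"travel":[0,0,0],"jaw":1},{"rot":[0.62,0,0.01],"travel":[0,-0.06,-0.05],"jaw":1},{"rot":[0,0,0],"travel":[0,-0.12,-0.1],"jaw":1},{"rot":[0,0,0],"travel":[0,-0.12,-0.1],"jaw":1},{"rot":[0,0,0],"travel":[0,-0.12,-0.1],"jaw":1},{"rot":[0,0,0],"travel":[0,-0.12,-0.1],"jaw":1},{"rot":[0,0,0],"travel":[0,-0.12,-0.1],"jaw":1},{"rot":[0,0,0],"travel":[0,-0.12,-0.1],"jaw":1}]' 10
python3 -m jog '[{"rot":[0,0,0],"travel":[0,-0.12,-0.1],"jaw":1},{"rot":[0,0,0],"travel":[0,-0.12,-0.1],"jaw":1},{"rot":[0,0,0],"travel":[0,-0.12,-0.1],"jaw":1},{"rot":[0,0,0],"travel":[0,-0.12,-0.1],"jaw":1},{"rot":[0,0,0],"travel":[0,-0.12,-0.1],"jaw":1},{"rot":[0,0,0],"travel":[0,-0.12,-0.1],"jaw":1},{"rot":[0,0,0],"travel":[0,-0.06,-0.05],"jaw":1},{"rot":[0,0,0],"travel":[0,0,0],"jaw":1}]'
python3 - <<'E'
from h import *
x,y=gw(0,-.115-.020-.045)
plan([x,y,.072],GY)
E
```

```text
time: 0.9
position: [0.3238, -0.3649, 0.2219]
tool_rot: [2.142, 0.161, -2.142]
ft_force: [0.7, -0.7, -0.7]
grip_width: 0.358
time: 1.7
position: [0.4821, -0.1015, 0.2217]
tool_rot: [2.139, 0.17, -2.138]
ft_force: [-0.4, -0.2, -0.3]
grip_width: 0.011
t 1.7 T [ 0.4821 -0.1015  0.2217] axes
 [[ 0.001  0.158 -0.987]
 [-0.    -0.987 -0.158]
 [-1.     0.    -0.001]] 
q [ 0.76  0.01 -0.6   1.81  0.    1.32 -1.26] F [-0.4 -0.2 -0.3] w 0.011
rot units [ 0.08 -0.01 -0.  ] travel before [ 0.499 -0.406 -0.342] travel after [ 0.499 -0.409 -0.34 ]
```

```bash
python3 -m jog '[{"rot":[0.08,0,0],"travel":[0,-0.1,-0.085],"jaw":1},{"rot":[0,0,0],"travel":[0,-0.1,-0.085],"jaw":1},{"rot":[0,0,0],"travel":[0,-0.1,-0.085],"jaw":1},{"rot":[0,0,0],"travel":[0,-0.1,-0.085],"jaw":1},{"rot":[0,0,0],"travel":[0.1,0,0],"jaw":1},{"rot":[0,0,0],"travel":[0.1,0,0],"jaw":1},{"rot":[0,0,0],"travel":[0,0,0],"jaw":1}]'
python3 - <<'E'
from h import *
x,y=gw(0,-.115-.020-.045)
plan([x,y,.072],GY)
cv2.imwrite("pics/t1.png",ctrl.get_image("top")[150:270,180:340,::-1].repeat(4,0).repeat(4,1))
cv2.imwrite("pics/s1.png",ctrl.get_image("side")[100:250,200:400,::-1].repeat(4,0).repeat(4,1))
E
```

```text
time: 2.4
position: [0.5607, 0.0258, 0.157]
tool_rot: [2.137, 0.153, -2.156]
ft_force: [-0.7, 0.1, -0.4]
grip_width: 0.007
t 2.4 T [0.5607 0.0258 0.157 ] axes
 [[-0.009  0.143 -0.99 ]
 [-0.002 -0.99  -0.143]
 [-1.     0.001  0.009]] 
q [ 0.53  0.25 -0.72  1.73  0.18  1.23 -1.66] F [-0.7  0.1 -0.4] w 0.007
rot units [-0.09  0.1  -0.01] travel before [ 0.283 -0.029 -0.018] travel after [ 0.283 -0.029 -0.016]
```

View pics/s1.png

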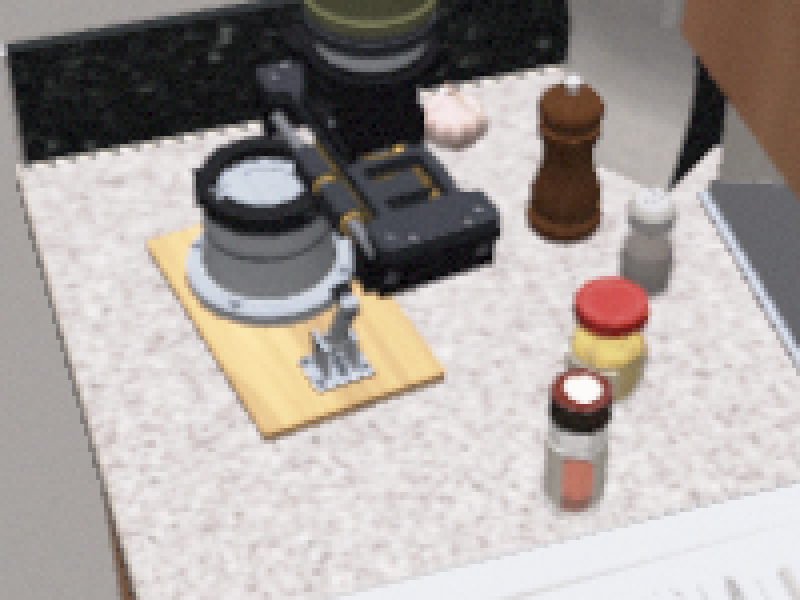

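Run:
```python
from h import *
im=cv2.imread("pics/s1.png")
s=ctrl.get_state();P=np.array(s["position"])
for z in(0,.019,.07,.1,.2):
    u=(proj("side",P+[0,0,z])[0]-[200,100]+.5)*4;print(z,u);cv2.circle(im,tuple(int(a) for a in u),4,(0,0,255),-1)
cv2.imwrite("pics/s1b.png",im)
```

```text
0 [377.70223957 278.98108259]
0.019 [377.25473033 256.08048463]
0.07 [376.00399181 192.07586166]
0.1 [375.23252831 152.59740193]
0.2 [372.44773596  10.08993089]
```

View pics/s1b.png

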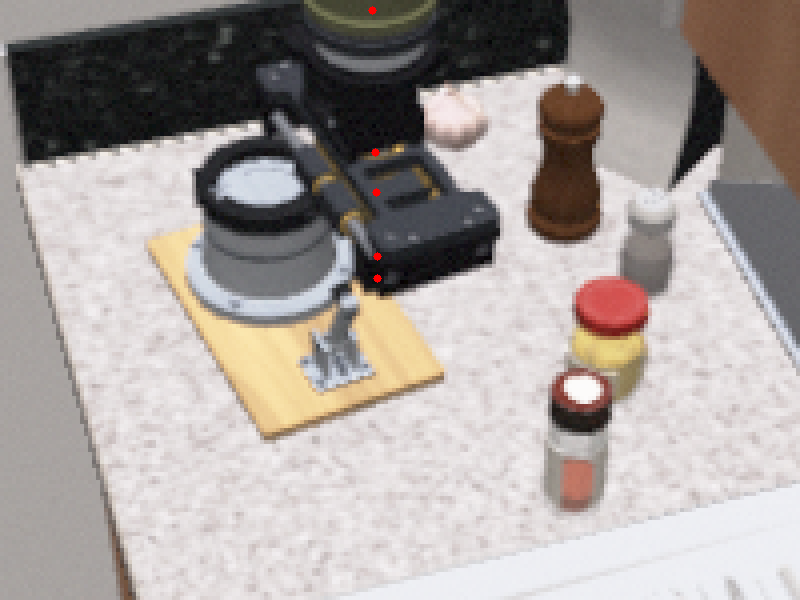

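View pics/t1.png

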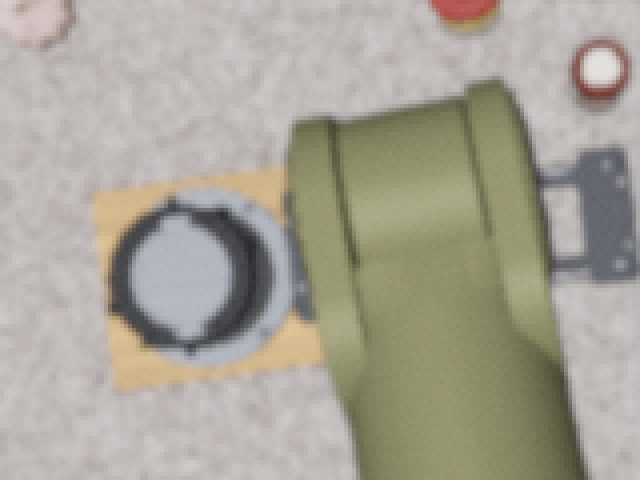

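The gripper's body hides the fingers, and the red projected points sit where the TCP should be, just short of the clamp. I'll go down now.

```bash
python3 -m jog '[{"rot":[0,0.1,0],"travel":[0.1,0,0],"jaw":1},{"rot":[0,0,0],"travel":[0.1,-0.015,-0.01],"jaw":1},{"rot":[0,0,0],"travel":[0.07,-0.01,-0.005],"jaw":1},{"rot":[0,0,0],"travel":[0,0,0],"jaw":1}]'
python3 - <<'E'
from h import *
x,y=gw(0,-.115-.020-.015)
plan([x,y,.072],GY)
E
```

```text
time: 2.9
position: [0.567, 0.0349, 0.0796]
tool_rot: [2.153, 0.154, -2.14]
ft_force: [-1.0, -0.3, 0.3]
grip_width: 0.005
t 2.9 T [0.567  0.0349 0.0796] axes
 [[ 0.006  0.144 -0.99 ]
 [-0.001 -0.99  -0.144]
 [-1.     0.001 -0.006]] 
q [ 0.49  0.34 -0.7   1.81  0.25  1.08 -1.72] F [-1.  -0.3  0.3] w 0.005
rot units [-0.09 -0.07 -0.02] travel before [ 0.025 -0.102  0.01 ] travel after [ 0.025 -0.102  0.009]
```

```bash
python3 -m jog '[{"rot":[-0.08,0,0],"travel":[0.025,-0.03,0.005],"jaw":1},{"rot":[0,0,0],"travel":[0,-0.04,0],"jaw":1},{"rot":[0,0,0],"travel":[0,-0.04,0],"jaw":1},{"rot":[0,0,0],"travel":[0,-0.04,0],"jaw":1},{"rot":[0,0,0],"travel":[0,-0.04,0],"jaw":1},{"rot":[0,0,0],"travel":[0,-0.04,0],"jaw":1}]'
python3 - <<'E'
from h import *
x,y=gw(0,-.115-.020-.015)
plan([x,y,.072],GY)
cv2.imwrite("pics/s2.png",ctrl.get_image("side")[100:250,200:400,::-1].repeat(4,0).repeat(4,1))
E
```

```text
time: 3.5
position: [0.5568, 0.1038, 0.0735]
tool_rot: [2.153, 0.16, -2.13]
ft_force: [1.2, -2.4, -0.2]
grip_width: 0.005
t 3.5 T [0.5568 0.1038 0.0735] axes
 [[ 0.011  0.151 -0.988]
 [-0.002 -0.989 -0.151]
 [-1.     0.003 -0.01 ]] 
q [ 0.39  0.35 -0.73  1.82  0.27  1.06 -1.86] F [ 1.2 -2.4 -0.2] w 0.005
rot units [-0.   -0.12 -0.04] travel before [0.005 0.13  0.01 ] travel after [0.005 0.13  0.01 ]
```

View pics/s2.png

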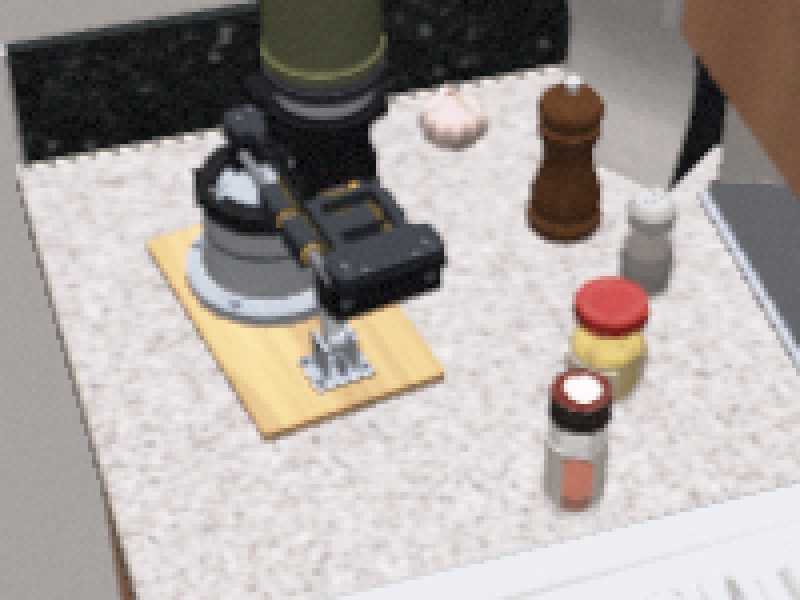

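The fingers have reached the hinge line, but the clamp is hidden by the gripper. I'll push a little further, then lift away and look.

```bash
python3 -m jog '[{"rot":[0,-0.1,0],"travel":[0,-0.035,0],"jaw":1},{"rot":[0,0,0],"travel":[0,-0.025,0],"jaw":1},{"rot":[0,0,0],"travel":[0,0,0],"jaw":1},{"rot":[0,0,0],"travel":[-0.13,0,0],"jaw":0.4},{"rot":[0,0,0],"travel":[-0.13,0,0],"jaw":0.2},{"rot":[0,0,0],"travel":[-0.15,0.06,0],"jaw":0.1},{"rot":[0,0,0],"travel":[0,0.16,0],"jaw":0.1},{"rot":[0,0,0],"travel":[0,0.16,0],"jaw":0.1}]'
python3 - <<'E'
from h import *
plan([.541,-.206,.15],-6.5)
cv2.imwrite("pics/s3.png",ctrl.get_image("side")[100:250,200:400,::-1].repeat(4,0).repeat(4,1))
E
```

```text
time: 4.35
position: [0.5717, 0.0087, 0.1982]
tool_rot: [2.144, 0.163, -2.135]
ft_force: [0.2, -0.6, -1.1]
grip_width: 0.373
t 4.35 T [0.5717 0.0087 0.1982] axes
 [[ 0.004  0.154 -0.988]
 [-0.002 -0.988 -0.154]
 [-1.     0.003 -0.004]] 
q [ 0.56  0.23 -0.71  1.67  0.16  1.3  -1.6 ] F [ 0.2 -0.6 -1.1] w 0.373
rot units [ 3.07 -0.05 -0.03] travel before [0.162 0.691 0.212] travel after [0.161 0.723 0.021]
```

View pics/s3.png

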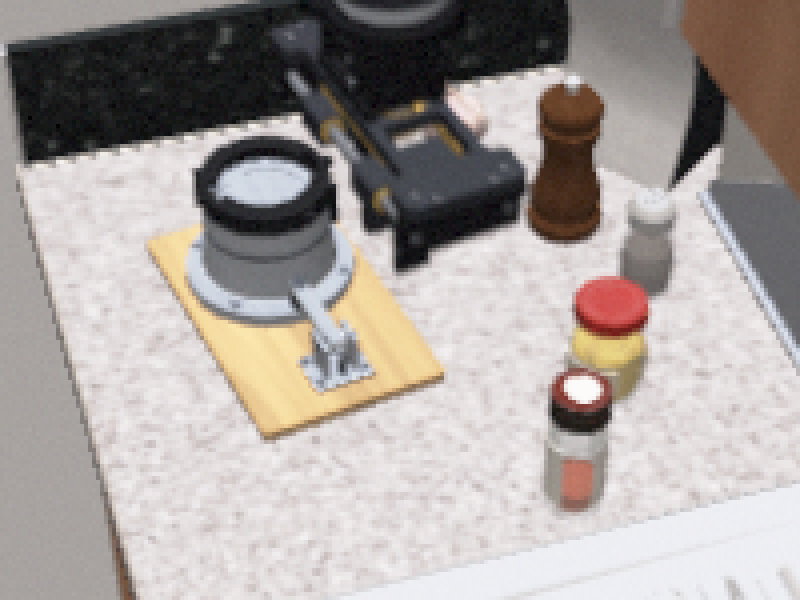

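The arm lies level, with its pad on the foot at about (300,297) in this crop, so the clamp is down. Now to the lid.

```bash
python3 -m jog '[{"rot":[0.75,0,0],"travel":[0,0.08,0],"jaw":0.1},{"rot":[0.8,0,0],"travel":[0,0.1,0.02],"jaw":0.1},{"rot":[0.8,0,0],"travel":[0,0.12,0.04],"jaw":0.1},{"rot":[0.7,0,0],"travel":[0,0.12,0.04],"jaw":0.1},{"rot":[0,0,0],"travel":[0,0.12,0.01],"jaw":0.1},{"rot":[0,0,0],"travel":[0,0.1,0],"jaw":0.1},{"rot":[0,0,0],"travel":[0.1,0.05,0],"jaw":0.1},{"rot":[0,0,0],"travel":[0,0,0],"jaw":0.1}]'
python3 - <<'E'
from h import *
plan([.541,-.206,.12],-6.5)
E
```

```text
time: 5.2
position: [0.53, -0.1992, 0.1627]
tool_rot: [-2.152, 0.13, 2.166]
ft_force: [-0.4, -0.3, -0.8]
grip_width: 0.451
t 5.2 T [ 0.53   -0.1992  0.1627] axes
 [[-0.007 -0.12  -0.993]
 [ 0.    -0.993  0.12 ]
 [-1.     0.     0.007]] 
q [ 0.79  0.23 -0.55  1.72  0.13  1.23 -1.48] F [-0.4 -0.3 -0.8] w 0.451
rot units [-0.08  0.07 -0.  ] travel before [ 0.142  0.018 -0.04 ] travel after [ 0.142  0.018 -0.039]
```

```bash
python3 -m jog '[{"rot":[-0.05,0.07,0],"travel":[0.08,0.018,-0.04],"jaw":0.1},{"rot":[0,0,0],"travel":[0.06,0,0],"jaw":0.1},{"rot":[0,0,0],"travel":[0,0,0],"jaw":0.1},{"rot":[0,0,0],"travel":[0,0,0],"jaw":0.1}]'
python3 - <<'E'
from h import *
plan([.541,-.206,.036],-6.5)
a=ctrl.get_image("side")[200:330,240:440,::-1].repeat(4,0).repeat(4,1)
cv2.imwrite("pics/s4.png",a)
E
```

```text
time: 5.6
position: [0.5452, -0.2022, 0.1252]
tool_rot: [-2.173, 0.119, 2.159]
ft_force: [1.0, 0.4, -0.2]
grip_width: 0.451
t 5.6 T [ 0.5452 -0.2022  0.1252] axes
 [[ 0.006 -0.108 -0.994]
 [-0.002 -0.994  0.108]
 [-1.     0.001 -0.007]] 
q [ 0.78  0.28 -0.54  1.74  0.16  1.16 -1.49] F [ 1.   0.4 -0.2] w 0.451
rot units [ 0.06 -0.07 -0.01] travel before [0.297 0.014 0.015] travel after [0.297 0.014 0.013]
```

View pics/s4.png

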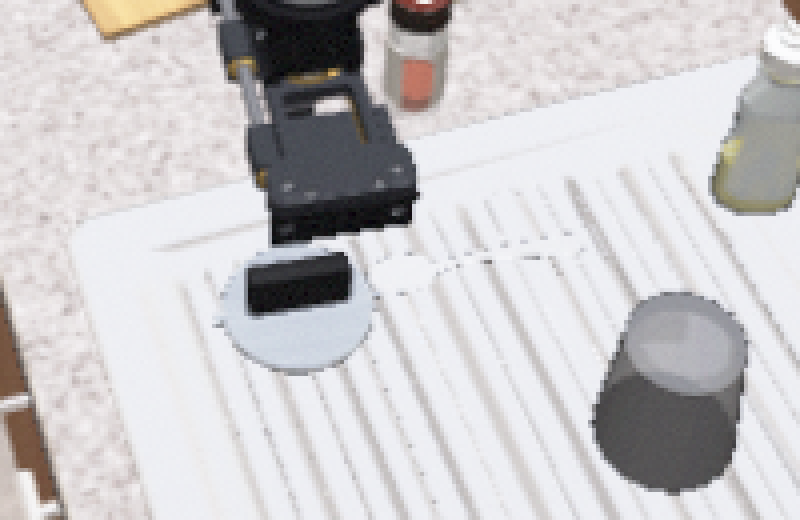

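```bash
python3 -m jog '[{"rot":[0.06,-0.04,0],"travel":[0.09,0.013,0.012],"jaw":0.1},{"rot":[0,0,0],"travel":[0.09,0,0],"jaw":0.1},{"rot":[0,0,0],"travel":[0.07,0,0],"jaw":0.1},{"rot":[0,0,0],"travel":[0.03,0,0],"jaw":0.1},{"rot":[0,0,0],"travel":[0,0,0],"jaw":0.1},{"rot":[0,0,0],"travel":[0,0,0],"jaw":0.1}]'
python3 - <<'E'
from h import *
plan([.541,-.206,.036],-6.5)
E
```

```text
time: 6.25
position: [0.5423, -0.2077, 0.042]
tool_rot: [-2.169, 0.128, 2.158]
ft_force: [0.3, -0.1, 1.6]
grip_width: 0.449
t 6.25 T [ 0.5423 -0.2077  0.042 ] axes
 [[ 0.005 -0.115 -0.993]
 [-0.003 -0.993  0.115]
 [-1.     0.002 -0.005]] 
q [ 0.76  0.37 -0.52  1.81  0.22  1.01 -1.53] F [ 0.3 -0.1  1.6] w 0.449
rot units [-0.02 -0.06 -0.03] travel before [ 0.02  -0.005  0.005] travel after [ 0.02  -0.005  0.005]
```

```bash
python3 -m jog '[{"rot":[0,-0.06,-0.03],"travel":[0.02,-0.005,0.005],"jaw":0.1},{"rot":[0,0,0],"travel":[0,0,0],"jaw":0.1},{"rot":[0,0,0],"travel":[0,0,0],"jaw":1},{"rot":[0,0,0],"travel":[0,0,0],"jaw":1},{"rot":[0,0,0],"travel":[0,0,0],"jaw":1},{"rot":[0,0,0],"travel":[0,0,0],"jaw":1}]' 40
python3 - <<'E'
from h import *
plan([.541,-.206,.2],-6.5)
E
```

```text
time: 6.85
position: [0.5399, -0.2059, 0.0346]
tool_rot: [-2.159, 0.124, 2.163]
ft_force: [0.3, 1.3, -0.1]
grip_width: 0.169
t 6.85 T [ 0.5399 -0.2059  0.0346] axes
 [[-0.002 -0.115 -0.993]
 [ 0.001 -0.993  0.115]
 [-1.    -0.001  0.002]] 
q [ 0.75  0.38 -0.52  1.82  0.22  1.   -1.54] F [ 0.3  1.3 -0.1] w 0.169
rot units [-0.02  0.02  0.01] travel before [-0.551 -0.001 -0.003] travel after [-0.551 -0.    -0.004]
```

```bash
python3 -m jog '[{"rot":[0,0,0],"travel":[-0.05,0,0],"jaw":1},{"rot":[0,0,0],"travel":[-0.12,0,0],"jaw":1},{"rot":[0,0,0],"travel":[-0.14,0,0],"jaw":1},{"rot":[0,0,0],"travel":[-0.14,0,0],"jaw":1},{"rot":[0,0,0],"travel":[-0.08,0,0],"jaw":1},{"rot":[0,0,0],"travel":[0,0,0],"jaw":1}]'
python3 - <<'E'
from h import *
plan([.537,.213,.19],8.7)
E
```

```text
time: 7.45
position: [0.5428, -0.2066, 0.1992]
tool_rot: [-2.17, 0.127, 2.156]
ft_force: [0.8, 0.1, -0.8]
grip_width: 0.168
t 7.45 T [ 0.5428 -0.2066  0.1992] axes
 [[ 0.006 -0.115 -0.993]
 [-0.003 -0.993  0.115]
 [-1.     0.002 -0.007]] 
q [ 0.8   0.22 -0.55  1.65  0.12  1.29 -1.46] F [ 0.8  0.1 -0.8] w 0.168
rot units [-3.06 -0.07 -0.03] travel before [ 0.026 -1.387  0.18 ] travel after [ 0.031 -1.386 -0.192]
```

```bash
python3 -m jog '[{"rot":[-0.8,0,0],"travel":[0,0,0],"jaw":1},{"rot":[-0.8,0,0],"travel":[0,0,0],"jaw":1},{"rot":[-0.8,0,0],"travel":[0,0,0],"jaw":1},{"rot":[-0.66,0,0],"travel":[0,0,0],"jaw":1},{"rot":[0,0,0],"travel":[0,-0.1,-0.015],"jaw":1},{"rot":[0,0,0],"travel":[0,-0.14,-0.02],"jaw":1},{"rot":[0,0,0],"travel":[0,-0.14,-0.02],"jaw":1},{"rot":[0,0,0],"travel":[0,-0.14,-0.02],"jaw":1}]'
python3 -m jog '[{"rot":[0,0,0],"travel":[0,-0.14,-0.02],"jaw":1},{"rot":[0,0,0],"travel":[0,-0.14,-0.02],"jaw":1},{"rot":[0,0,0],"travel":[0,-0.14,-0.02],"jaw":1},{"rot":[0,0,0],"travel":[0,-0.14,-0.02],"jaw":1},{"rot":[0,0,0],"travel":[0,-0.14,-0.02],"jaw":1},{"rot":[0,0,0],"travel":[0,-0.1,-0.015],"jaw":1},{"rot":[0,0,0],"travel":[0,0,0],"jaw":1},{"rot":[0,0,0],"travel":[0,0,0],"jaw":1}]'
python3 - <<'E'
from h import *
plan([.537,.213,.19],8.7)
E
```

```text
time: 8.25
position: [0.5378, -0.0469, 0.193]
tool_rot: [2.14, 0.164, -2.147]
ft_force: [0.8, -0.0, -0.5]
grip_width: 0.171
time: 9.05
position: [0.5358, 0.1944, 0.1932]
tool_rot: [2.138, 0.166, -2.145]
ft_force: [0.2, -1.3, -0.2]
grip_width: 0.169
t 9.05 T [0.5358 0.1944 0.1932] axes
 [[-0.003  0.153 -0.988]
 [ 0.    -0.988 -0.153]
 [-1.    -0.001  0.003]] 
q [ 0.32  0.26 -0.83  1.67  0.2   1.3  -1.96] F [ 0.2 -1.3 -0.2] w 0.169
rot units [0.02 0.04 0.01] travel before [ 0.011 -0.061 -0.013] travel after [ 0.011 -0.061 -0.013]
```

```bash
python3 -m jog '[{"rot":[0.02,0,0],"travel":[0.03,-0.04,-0.009],"jaw":1},{"rot":[0,0,0],"travel":[0.04,-0.021,-0.004],"jaw":1},{"rot":[0,0,0],"travel":[0,0,0],"jaw":1},{"rot":[0,0,0],"travel":[0,0,0],"jaw":1}]'
python3 - <<'E'
from h import *
plan([.537,.213,.15],8.7)
cv2.imwrite("pics/s5f.png",ctrl.get_image("side")[:,:,::-1]);cv2.imwrite("pics/t5f.png",ctrl.get_image("top")[:,:,::-1])
cv2.imwrite("pics/s5.png",cv2.resize(cv2.imread("pics/s5f.png")[110:210,215:345],None,fx=6,fy=6,interpolation=cv2.INTER_CUBIC))
E
```

```text
time: 9.45
position: [0.5375, 0.2114, 0.1723]
tool_rot: [2.141, 0.16, -2.148]
ft_force: [0.4, 0.4, -1.0]
grip_width: 0.166
t 9.45 T [0.5375 0.2114 0.1723] axes
 [[-0.003  0.148 -0.989]
 [ 0.    -0.989 -0.148]
 [-1.    -0.001  0.003]] 
q [ 0.28  0.3  -0.83  1.68  0.23  1.27 -2.02] F [ 0.4  0.4 -1. ] w 0.166
rot units [-0.03  0.04  0.01] travel before [ 0.074 -0.005  0.001] travel after [ 0.074 -0.005  0.001]
```

View pics/s5.png

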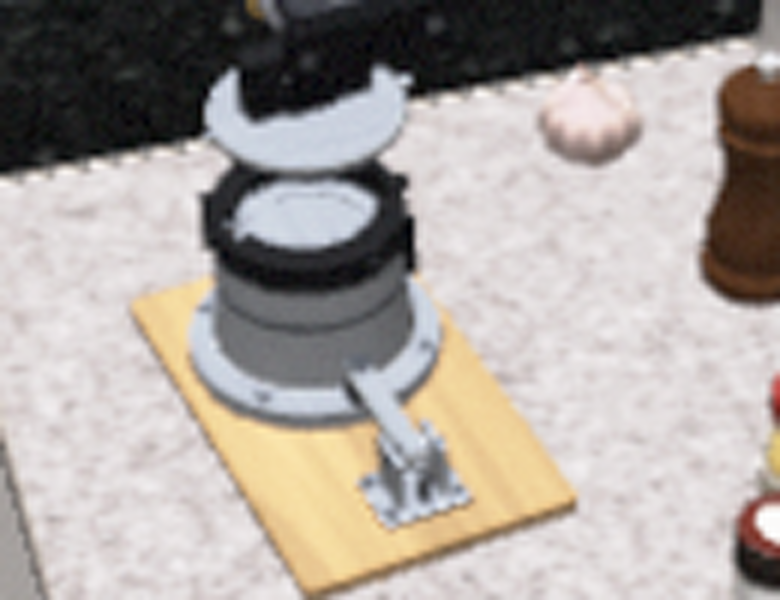

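View pics/t5f.png

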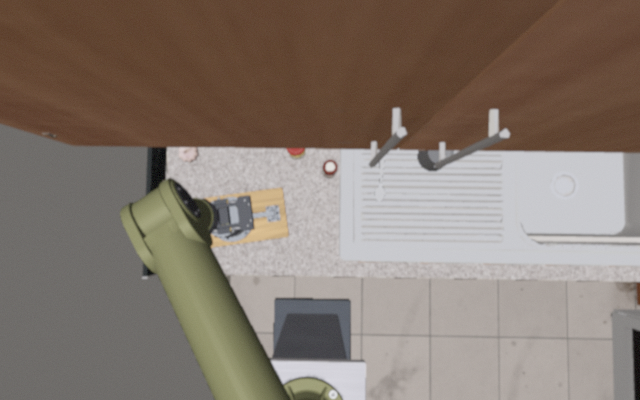

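Run:
```python
from h import *
from scipy.optimize import least_squares
f=8;r=(110,170,235,300);im=cv2.imread("pics/s5f.png")[r[0]:r[1],r[2]:r[3]]
im=cv2.resize(im,None,fx=f,fy=f,interpolation=cv2.INTER_CUBIC);g=cv2.cvtColor(im,cv2.COLOR_BGR2HSV)[...,2]
s=ctrl.get_state();T=s["position"]
def uv(c): return (np.asarray(c)+.5)/f-.5+[r[2],r[0]]
# predictions
def ring(c,z,R,n=181): 
    a=np.linspace(0,2*np.pi,n);return np.c_[c[0]+R*np.cos(a),c[1]+R*np.sin(a),np.full(n,z)]
o=im.copy()
for c,z,R,col in((T[:2],T[2]-.0056,.046,(0,0,255)),(T[:2],T[2]-.0136,.046,(0,0,255)),(G0,.105,.0325,(0,255,0)),(G0,.105,.047,(0,255,0))):
    p=((proj("side",ring(c,z,R))-[r[2],r[0]]+.5)*f).astype(int);cv2.polylines(o,[p],False,col,1)
# pointers/slot lines
for x in(-1,1):
    for P,col in((np.r_[gw(x*.040,0),.105],(255,0,255)),):
        p=((proj("side",P)[0]-[r[2],r[0]]+.5)*f).astype(int);cv2.circle(o,tuple(int(v) for v in p),4,col,-1)
    d=np.array(Ro.from_rotvec(s["tool_rot"]).as_matrix()[:,2])
    p=((proj("side",T+x*.048*d-[0,0,.0096])[0]-[r[2],r[0]]+.5)*f).astype(int);cv2.circle(o,tuple(int(v) for v in p),4,(255,255,0),-1)
cv2.imwrite("pics/o5.png",o)
```

```text
(no output)
```

View pics/o5.png

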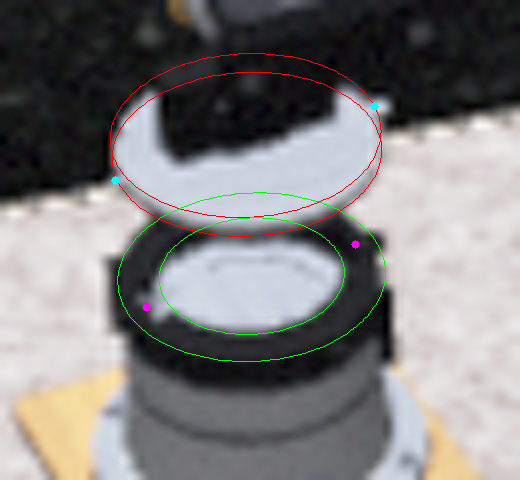

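The predicted disc and collar outlines (red, green) fit the picture within about 1 mm. The lid sits about 1 mm toward +x relative to the TCP. Descending gradually.

```bash
python3 -m jog '[{"rot":[-0.03,0.02,0],"travel":[0.05,-0.003,0.002],"jaw":1},{"rot":[0,0,0],"travel":[0.04,0,0],"jaw":1},{"rot":[0,0,0],"travel":[0.01,0,0],"jaw":1}]'
for i in 1 2 3 4; do python3 -m jog '[{"rot":[0,0,0],"travel":[0,0,0],"jaw":1}]'; done
python3 - <<'E'
from h import *
plan([.536,.213,.12],8.7)
E
```

```text
time: 9.85
position: [0.5356, 0.2126, 0.1406]
tool_rot: [2.138, 0.164, -2.146]
ft_force: [-0.0, -0.6, -1.4]
grip_width: 0.17
time: 9.95
position: [0.5362, 0.2131, 0.1417]
tool_rot: [2.14, 0.165, -2.145]
ft_force: [0.4, 0.0, -1.6]
grip_width: 0.164
time: 10.05
position: [0.537, 0.2136, 0.1429]
tool_rot: [2.143, 0.165, -2.143]
ft_force: [-0.4, -0.1, -0.5]
grip_width: 0.17
time: 10.15
position: [0.5372, 0.2137, 0.1434]
tool_rot: [2.143, 0.165, -2.142]
ft_force: [0.4, -0.0, -0.6]
grip_width: 0.164
time: 10.25
position: [0.5372, 0.2137, 0.1434]
tool_rot: [2.143, 0.165, -2.142]
ft_force: [-0.2, 0.3, -0.3]
grip_width: 0.172
t 10.25 T [0.5372 0.2137 0.1434] axes
 [[ 0.001  0.152 -0.988]
 [ 0.002 -0.988 -0.152]
 [-1.    -0.001 -0.001]] 
q [ 0.27  0.32 -0.82  1.71  0.25  1.21 -2.03] F [-0.2  0.3 -0.3] w 0.172
rot units [ 0.01 -0.01  0.02] travel before [0.078 0.002 0.004] travel after [0.078 0.002 0.004]
```

```bash
python3 -m jog '[{"rot":[0,0,0],"travel":[0.02,0.002,0.004],"jaw":1},{"rot":[0,0,0],"travel":[0.02,0,0],"jaw":1},{"rot":[0,0,0],"travel":[0,0,0],"jaw":1},{"rot":[0,0,0],"travel":[0,0,0],"jaw":1}]'
python3 -m jog '[{"rot":[0,0,0],"travel":[0.015,0,0],"jaw":1},{"rot":[0,0,0],"travel":[0,0,0],"jaw":1},{"rot":[0,0,0],"travel":[0,0,0],"jaw":1}]'
```

```text
time: 10.65
position: [0.5354, 0.2129, 0.1304]
tool_rot: [2.141, 0.166, -2.144]
ft_force: [-0.6, 1.9, -1.3]
grip_width: 0.172
time: 10.95
position: [0.5355, 0.213, 0.1261]
tool_rot: [2.142, 0.166, -2.144]
ft_force: [-0.5, 1.5, -1.5]
grip_width: 0.168
```

```bash
python3 -m jog '[{"rot":[0,0,0],"travel":[0.015,-0.002,0],"jaw":1},{"rot":[0,0,0],"travel":[0.008,0,0],"jaw":1},{"rot":[0,0,0],"travel":[0,0,0],"jaw":1},{"rot":[0,0,0],"travel":[0,0,0],"jaw":1}]'
python3 - <<'E'
from h import *
plan([.536,.213,.1195],8.7)
cv2.imwrite("pics/s6f.png",ctrl.get_image("side")[:,:,::-1])
cv2.imwrite("pics/s6.png",cv2.resize(cv2.imread("pics/s6f.png")[110:210,215:345],None,fx=6,fy=6,interpolation=cv2.INTER_CUBIC))
E
```

```text
time: 11.35
position: [0.5356, 0.2133, 0.1193]
tool_rot: [2.142, 0.165, -2.143]
ft_force: [-0.5, 0.6, -2.3]
grip_width: 0.17
t 11.35 T [0.5356 0.2133 0.1193] axes
 [[-0.001  0.152 -0.988]
 [ 0.001 -0.988 -0.152]
 [-1.    -0.001  0.   ]] 
q [ 0.26  0.34 -0.82  1.74  0.27  1.17 -2.05] F [-0.5  0.6 -2.3] w 0.17
rot units [0.01 0.01 0.01] travel before [-0.001  0.001 -0.001] travel after [-0.001  0.001 -0.001]
```

View pics/s6.png

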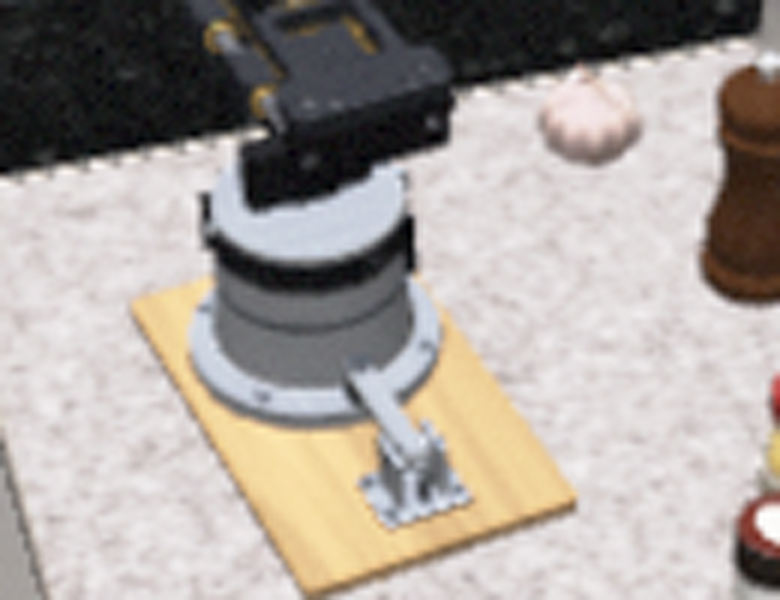

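```bash
python3 -m jog '[{"rot":[0,0,0],"travel":[0.003,0.001,0],"jaw":1},{"rot":[0.5,0,0],"travel":[0,0,0],"jaw":1},{"rot":[0.5,0,0],"travel":[0,0,0],"jaw":1},{"rot":[0.5,0,0],"travel":[0,0,0],"jaw":1},{"rot":[0.5,0,0],"travel":[0,0,0],"jaw":1},{"rot":[0,0,0],"travel":[0,0,0],"jaw":1},{"rot":[0,0,0],"travel":[0,0,0],"jaw":1}]'
python3 - <<'E'
from h import *
plan([.536,.213,.1195],8.7-36.1);print(ctrl.get_state()["torque"])
E
```

```text
time: 12.1
position: [0.5356, 0.214, 0.1188]
tool_rot: [-2.21, 0.02, 2.21]
ft_force: [-1.1, 3.4, -0.2]
grip_width: 0.171
t 12.1 T [0.5356 0.214  0.1188] axes
 [[-0.    -0.02  -1.   ]
 [ 0.002 -1.     0.02 ]
 [-1.    -0.002  0.   ]] 
q [ 0.24  0.34 -0.79  1.74  0.25  1.17 -2.21] F [-1.1  3.4 -0.2] w 0.171
rot units [5.25 0.01 0.03] travel before [-0.002  0.003 -0.001] travel after [-0.002  0.002 -0.003]
[0.80914801 0.25736365 0.04729941]
```

```bash
python3 -m jog '[{"rot":[0.5,0,0],"travel":[0,-0.001,0],"jaw":1},{"rot":[0.5,0,0],"travel":[0,0,0],"jaw":1},{"rot":[0.5,0,0],"travel":[0,0,0],"jaw":1},{"rot":[0.5,0,0],"travel":[0,0,0],"jaw":1},{"rot":[0.5,0,0],"travel":[0,0,0],"jaw":1},{"rot":[0.5,0,0],"travel":[0,0,0],"jaw":1},{"rot":[0,0,0],"travel":[0,0,0],"jaw":1},{"rot":[0,0,0],"travel":[0,0,0],"jaw":1}]'
python3 - <<'E'
from h import *
plan([.536,.213,.1195],8.7-36.1);print(ctrl.get_state()["torque"])
E
```

```text
time: 12.9
position: [0.5355, 0.2145, 0.1188]
tool_rot: [-2.069, 0.291, 2.07]
ft_force: [-1.7, 4.5, 0.3]
grip_width: 0.17
t 12.9 T [0.5355 0.2145 0.1188] axes
 [[-0.    -0.278 -0.961]
 [ 0.003 -0.961  0.278]
 [-1.    -0.002  0.001]] 
q [ 0.21  0.33 -0.74  1.74  0.24  1.16 -2.46] F [-1.7  4.5  0.3] w 0.17
rot units [2.25 0.02 0.03] travel before [-0.002  0.004 -0.003] travel after [-0.002  0.004 -0.004]
[1.28434943 0.50202882 0.12503814]
```

```bash
python3 -m jog '[{"rot":[0.4,0,0],"travel":[0,0,0],"jaw":1},{"rot":[0.4,0,0],"travel":[0,0,0],"jaw":1},{"rot":[0.4,0,0],"travel":[0,0,0],"jaw":1},{"rot":[0.4,0,0],"travel":[0,0,0],"jaw":1},{"rot":[0.25,0,0],"travel":[0,0,0],"jaw":1},{"rot":[0,0,0],"travel":[0,0,0],"jaw":1},{"rot":[0,0,0],"travel":[0,0,0],"jaw":1}]'
python3 - <<'E'
from h import *
plan([.536,.213,.1195],8.7-36.1);print(ctrl.get_state()["torque"])
cv2.imwrite("pics/s7f.png",ctrl.get_image("side")[:,:,::-1])
cv2.imwrite("pics/t7f.png",ctrl.get_image("top")[:,:,::-1])
cv2.imwrite("pics/s7.png",cv2.resize(cv2.imread("pics/s7f.png")[120:195,225:315],None,fx=8,fy=8,interpolation=cv2.INTER_CUBIC))
cv2.imwrite("pics/t7.png",cv2.resize(cv2.imread("pics/t7f.png")[180:255,195:300],None,fx=7,fy=7,interpolation=cv2.INTER_CUBIC))
E
```

```text
time: 13.6
position: [0.5362, 0.2143, 0.1189]
tool_rot: [-1.975, 0.442, 1.974]
ft_force: [-0.0, 5.1, 0.3]
grip_width: 0.168
t 13.6 T [0.5362 0.2143 0.1189] axes
 [[ 0.001 -0.429 -0.903]
 [ 0.003 -0.903  0.429]
 [-1.    -0.003  0.   ]] 
q [ 0.18  0.32 -0.71  1.74  0.22  1.16 -2.61] F [-0.   5.1  0.3] w 0.168
rot units [0.4  0.   0.03] travel before [-0.002  0.004 -0.001] travel after [-0.002  0.004 -0.001]
[1.35700176 0.0452894  0.1405516 ]
```

View pics/s7.png

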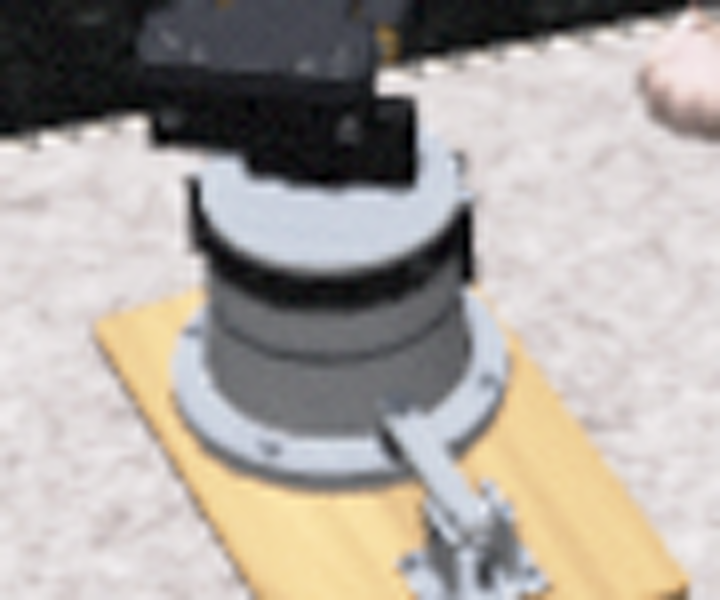

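View pics/t7.png

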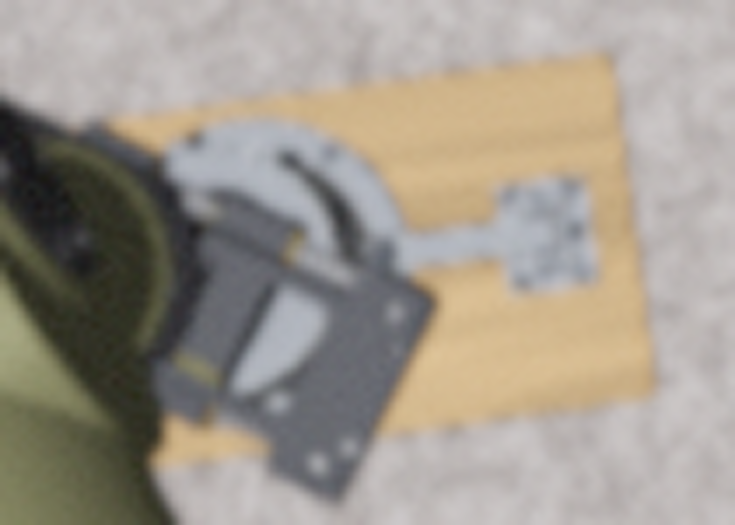

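Run:
```python
from h import *
for th in(.4,.5,.6,.7,.8):
    P=np.r_[gw(.0475*np.cos(th),-.0475*np.sin(th)),.111]
    print(th,((proj("side",P)[0]-[225,120]+.5)*8).round(0))
P=np.r_[gw(.0485*np.cos(.63),-.0485*np.sin(.63)),.105];print("rib",((proj("side",P)[0]-[225,120]+.5)*8).round(0))
```

```text
0.4 [466. 177.]
0.5 [466. 186.]
0.6 [465. 194.]
0.7 [462. 203.]
0.8 [457. 211.]
rib [467. 210.]
```

The pointer is at about (463,190) in the side crop, just above the long rib. That means about 0.57 rad turned, which agrees with the tool's 0.595 rad. I'll settle briefly and then hand in.

```bash
python3 -m jog '[{"rot":[0.05,0,0],"travel":[0,0,0],"jaw":1},{"rot":[0,0,0],"travel":[0,0,0],"jaw":1},{"rot":[0,0,0],"travel":[0,0,0],"jaw":1},{"rot":[0,0,0],"travel":[0,0,0],"jaw":1},{"rot":[0,0,0],"travel":[0,0,0],"jaw":1}]'
python3 - <<'E'
from h import *
plan([.536,.213,.1195],8.7-36.1);s=ctrl.get_state();print(s["qd"].round(4))
print(ctrl.close_job())
E
```

```text
time: 14.2
position: [0.5363, 0.2143, 0.1189]
tool_rot: [-1.972, 0.446, 1.971]
ft_force: [0.7, 5.3, -0.6]
grip_width: 0.168
t 14.2 T [0.5363 0.2143 0.1189] axes
 [[ 0.001 -0.433 -0.901]
 [ 0.003 -0.901  0.433]
 [-1.    -0.003  0.   ]] 
q [ 0.18  0.32 -0.71  1.74  0.22  1.16 -2.61] F [ 0.7  5.3 -0.6] w 0.168
rot units [0.35 0.   0.04] travel before [-0.002  0.004 -0.001] travel after [-0.002  0.004 -0.001]
[ 0.0004 -0.0002  0.     -0.0016  0.0005  0.0003 -0.0021]
the job is handed in; nothing more can be done
None
```

I threw the clamp over centre, put the lid in the collar and turned it clockwise to the long rib. I handed in at 14.2 s (limit 48 s), still gripping the lid. No verdict is reported, so what follows is from my own checks.

- **Clamp:** the side and top pictures show its arm level, with the pad on the grinder's foot. I could not read the joint angle itself.
- **Lid seated:** the lugs went through the slots with only light contact. The last TCP height of 118.9 mm puts lid_centre at about 118 mm, inside the 114 to 122.5 mm window. The tool is upright and its position is within about 1.5 mm of my estimate of the grinder's axis.
- **Lid turned:** the tool turned about 0.60 rad from the slots. The pointer above the long rib in the side picture reads about 0.55 to 0.60 rad, so the two agree. By calculation the ring is near 0.54 rad, well short of the lock.
- **Grip:** it was set to 40 N, the opening matched the bar's width (about 15 mm), and the arm was still.
- **Bystanders:** nothing was near them on the way. I did not take a separate last measurement of the jars and the spoon.

Two small things showed in the last checks. The wrist still carried about 5 N of sideways force, from the lid against the collar. The last joint ended at -2.61 rad, close to its -2.69 limit, so I stopped about 2° short of the exact middle of the mark.

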